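# Change over the sampling tubes

## Task

Change over the sampling tubes, the two tall ones with a wire eye and a square grip on top. First lift the used one, which stands between or beside the two short stoppered vials in the grey rack, out of its hole and lower it fully down into either hole of the two-hole pale metal holder; then slide the drained one off the free end of the rod on which it hangs by its eye, and lower it fully down into the rack hole that has come free. Do not drop the tubes in or lay them over, leave both upright and released, and leave the vials and everything else where they stand.

Things in the scene. Friction and masses are not known exactly. Their poses are not given: they have to be found in the camera images.
- used_center (a point): Used sampling tube: 16 mm glass tube with round bottom, white cap, wire eye, and on top a ribbed white square grip 12 x 12 mm, 32 mm tall, its middle 63.5 mm above this point. 159 mm tall, about 50 g. Point half-way up on the axis (79.5 mm above the foot); z up the tube, x the eye's axis; grip faces square to x and y. Stands in one of the three rack holes at the start; may lean 2 degrees.
- fresh_center (a point): Drained sampling tube, the same kind and size as the used one; point and axes as there (half-way up, grip middle 63.5 mm above it). At the start it hangs upright by its eye on the rod of the drain stand, the rod along its x axis, 45 to 85 mm from the rod's free end; its foot is then about 80 mm and its top 239 mm above the bench.
- used_foot (a point): Lowest point of the used tube, on its axis; axes as its centre. Above the foot: glass up to 90 mm, cap 21 mm across from 90 to 104 mm, eye from 102 to 130 mm, square grip from 127 to 159 mm.
- fresh_foot (a point): Lowest point of the drained tube, on its axis; axes as its centre. Heights of its parts as on the used tube.
- fresh_eye (a point): Centre of the upright wire eye of the drained tube (inside diameter 18 mm, wire 5 mm thick, 115.5 mm above the foot; the used tube has the same). Axes as its centre. Hanging, it lies 5 mm below the rod's axis; the eye has about 10 mm of play on the rod, so raised 5 mm it is clear all round.
- rod_tip (a point): Centre of the rod's free end. Level steel rod, 8 mm thick, axis 200 mm above the bench, 130 mm long; it runs from here in this point's +x to a fixed post (14 mm thick, 208 mm high, collar 20 mm across and 22 mm long round the rod) on a grey foot plate 130 x 100 x 12 mm. A thing leaves the rod in -x.
- rack_hole0 (a point): Hole 0 of the three in a row in the fixed grey rack (its -y end): centre of its mouth, in the rack's top face 60 mm above the bench. The row runs along this point's y, the holes 42 mm apart. Rack 56 x 146 x 60 mm. The hole is 19 mm wide with a 2.5 mm chamfer; the foot of a tube fully down rests in a seat about 50 mm below the mouth.
- rack_hole1 (a point): Hole 1 of the three in a row in the fixed grey rack (the middle): centre of its mouth, in the rack's top face 60 mm above the bench. The row runs along this point's y, the holes 42 mm apart. Rack 56 x 146 x 60 mm. The hole is 19 mm wide with a 2.5 mm chamfer; the foot of a tube fully down rests in a seat about 50 mm below the mouth.
- rack_hole2 (a point): Hole 2 of the three in a row in the fixed grey rack (its +y end): centre of its mouth, in the rack's top face 60 mm above the bench. The row runs along this point's y, the holes 42 mm apart. Rack 56 x 146 x 60 mm. The hole is 19 mm wide with a 2.5 mm chamfer; the foot of a tube fully down rests in a seat about 50 mm below the mouth.
- holder_hole0 (a point): Hole 0 of the two in the fixed pale metal holder (its -y side), both empty at the start: centre of its mouth, in the holder's top face 60 mm above the bench. The holes are 48 mm apart along this point's y. Holder 56 x 110 x 60 mm. The hole is 19 mm wide with a 2.5 mm chamfer; the foot of a tube fully down rests in a seat about 50 mm below the mouth.
- holder_hole1 (a point): Hole 1 of the two in the fixed pale metal holder (its +y side), both empty at the start: centre of its mouth, in the holder's top face 60 mm above the bench. The holes are 48 mm apart along this point's y. Holder 56 x 110 x 60 mm. The hole is 19 mm wide with a 2.5 mm chamfer; the foot of a tube fully down rests in a seat about 50 mm below the mouth.
- vial_a_center (a point): Short glass vial, 16 mm in diameter, 80 mm tall, with a black rubber stopper; stands in another rack hole, its top 90 mm above the bench. Not to be moved. This point is half-way up.
- vial_b_center (a point): A second such vial, in the remaining rack hole. Not to be moved. This point is half-way up.
- used: The same used sampling tube, origin at its foot.
- fresh: The same drained sampling tube, origin at its foot.
- dropper: Bystander: white dropper bottle, 51 mm across, 143 mm tall, left of the rack; origin under its centre.
- dark_bottle: Bystander: dark reagent bottle, 51 mm across, 93 mm tall, behind the rack to the left; origin under its centre.
- indicator: Bystander: small indicator bottle with a screw cap, 47 mm across, 79 mm tall, at the back near the drain stand; origin under its centre.
- dish: Bystander: flat glass dish with lid, 69 mm across, 15 mm tall, in front of the holder; origin under its centre.
- small_beaker: Bystander: beaker 69 mm across, 82 mm tall, right of the drain stand; origin under its centre.

How it is judged:
On the way, in this order (a step that is already met when the one before it is completed fails the run):
1. the used tube stands fully down in a hole of the holder, released and at rest (((horizontal distance between used_foot and holder_hole0 below 0.006 m and z of used_foot in the frame of holder_hole0 below -0.045 m and angle between used_center's own z axis and vertical below 0.12 rad) or (horizontal distance between used_foot and holder_hole1 below 0.006 m and z of used_foot in the frame of holder_hole1 below -0.045 m and angle between used_center's own z axis and vertical below 0.12 rad)) and linear speed of used below 0.02 m/s and contact force between used and the fingers below 0.1 N), for 0.2 s.
2. the drained tube has been slid off the free end of the rod (x of fresh_eye in the frame of rod_tip below -0.005 m), for 0.1 s.
At the end, for the whole second after the job is handed in: Used tube fully down in a holder hole, drained tube fully down in the free rack hole (foot within 6 mm of the hole's axis, at least 45 mm below its mouth, tube within 7 degrees of upright), both released and at rest; vials upright, within 15 mm of where they stood (all of step 1 and ((horizontal distance between fresh_foot and rack_hole0 below 0.006 m and z of fresh_foot in the frame of rack_hole0 below -0.045 m and angle between fresh_center's own z axis and vertical below 0.12 rad) or (horizontal distance between fresh_foot and rack_hole1 below 0.006 m and z of fresh_foot in the frame of rack_hole1 below -0.045 m and angle between fresh_center's own z axis and vertical below 0.12 rad) or (horizontal distance between fresh_foot and rack_hole2 below 0.006 m and z of fresh_foot in the frame of rack_hole2 below -0.045 m and angle between fresh_center's own z axis and vertical below 0.12 rad)) and linear speed of fresh below 0.02 m/s and contact force between fresh and the fingers below 0.1 N and distance of each of vial_a_center, vial_b_center from where it was at the start of the episode below 0.015 m and angle between each of vial_a_center, vial_b_center's own z axis and vertical below 0.15 rad); the robot touches nothing.
It fails at once if a sampling tube is dropped into a hole (falls faster than 0.7 m/s inside it) ((((horizontal distance between used_foot and holder_hole0 below 0.009 m and z of used_foot in the frame of holder_hole0 below -0.015 m) or (horizontal distance between used_foot and holder_hole1 below 0.009 m and z of used_foot in the frame of holder_hole1 below -0.015 m)) and linear speed of used above 0.7 m/s) or (((horizontal distance between fresh_foot and rack_hole0 below 0.009 m and z of fresh_foot in the frame of rack_hole0 below -0.015 m) or (horizontal distance between fresh_foot and rack_hole1 below 0.009 m and z of fresh_foot in the frame of rack_hole1 below -0.015 m) or (horizontal distance between fresh_foot and rack_hole2 below 0.009 m and z of fresh_foot in the frame of rack_hole2 below -0.015 m)) and linear speed of fresh above 0.7 m/s)).
It fails at once if a sampling tube is laid or knocked over (leans more than 50 degrees) (angle between any of used_center, fresh_center's own z axis and vertical above 0.9 rad).
It fails at once if a bystander is pushed more than 40 mm or knocked over, or a vial leaves its hole (distance of any of dropper, dark_bottle, indicator, dish, small_beaker from where it was at the start of the episode above 0.04 m or angle between any of dropper, dark_bottle, indicator, dish, small_beaker's own z axis and vertical above 0.6 rad or distance of any of vial_a_center, vial_b_center from where it was at the start of the episode above 0.03 m).
It also fails if it takes over 54 s, if anything falls off the work surface, if the arm or the gripper's body presses on something with over 40 N, if the wrist force passes 120 N, or if a joint passes its speed limit or range.

## Robot

A 6-joint arm with a two-finger parallel gripper is mounted at the origin on a cart in front of the work surface, level with it; the furniture and walls round the work are solid. World frame = base frame: x ahead of the robot, y to its left, z up, the work surface at z = 0. Lengths are in m, angles in rad, forces in N, time in s.
With the tool pointing down it reaches from about 0.275 to 0.825 m from the base axis. Payload 4.9 kg.
Tool frame: the origin (TCP) lies at the very end of the fingers, on their centre line; the grasp point (between the pads) lies 19 mm behind it; z points along the fingers, y is the line along which they close (so a half turn about z gives the same grasp; the last joint's range is limited). The gripper opens to 85 mm and grips with 20 to 120 N. Pads are 22 mm wide; open, the fingers measure 114 mm over their backs; the gripper's body (76 mm by 85 mm) begins 54 mm behind the grasp point. The pads swing forward as they close: fully open they stand 13 mm farther back than shut.
Start: joints at [1.001, 0.326, -0.193, 1.052, 0, 1.437], TCP at [0.232, 0.499, 0.231] pointing down, gripper open.
Joint ranges: [-2.65, 2.65], [-0.97, 1.79], [-1.3, 1.35], [-1.93, 2.1], [-1.47, 1.37], [-3.14, 3.14]. Speed limits (rad/s): [2.57, 2.57, 3.14, 3.14, 3.14, 3.14].

## Interface

Orientations are given as a 3x3 rotation matrix whose columns are the frame's x, y, z axes.
In Python, from workcell import env gives the robot as it stands. Calls block until the motion is done:
- env.movep(position, orientation): joint-space move of the TCP to a pose.
- env.move_linear(position, rot=None, max_speed=0.15, contact_N=None): straight line of the TCP; rot=None keeps the orientation; max_speed is the mean speed in m/s. With contact_N (N) it stops when the force on the tool has changed by that much, and returns True; else False.
- env.set_joints(angles): joint-space move.
- env.gripper_to(opening): opening from 0.0 (shut) to 1.0 (fully open); the grip force is fixed at half the most; returns when the fingers have stopped.
- env.hold(seconds).
- env.inverse_kinematics(position, orientation): joint angles nearest the present ones, or None.
- env.read_state(): the state.
- env.capture(name): name is "side" or "top"; returns a dict with "pixels" (420x560x3 uint8, red, green, blue), "intrinsics" (3x3 intrinsics, pixels), "k1" (the pictures are not rectified: a ray, as slopes to the right and down, at radius r is drawn at 1 + k1 r^2 times it, then the intrinsics apply), "eye" and "attitude" of the camera in the world. Camera axes: x right, y up, looking along -z (the intrinsics and any distortion apply to the point x, -y, -z); pixel columns grow to the right and rows downward; lengths in m; the calibration is good to about 2 mm. A picture is of the moment at which its call begins. There is no depth.
A pose or a line that the arm cannot do raises env.PlanningError and nothing moves.
- env.close_job(): hands the job in; it is judged then, once.
The state is a dict: "time": time; "joint_pos": joint angles; "qd": joint speeds; "effort": joint torques, N m; "position": TCP position; "tool_rot": TCP orientation; "wrist_force": force on the tool from outside, world axes, zero at the start; "torque": the same for the moment, N m; "finger_gap": opening from 0.0 (shut) to 1.0 (fully open); "grip_force": force on a finger pad.
Only numpy, scipy, OpenCV 4.12 (cv2) and the standard library are available. Lean on these libraries where they do the work, as an engineer would, in place of code of your own. Each camera call takes 0.05 s, during which the arm holds its last target. There are 200 camera calls.

## Working session

There is one attempt and no reset: what is moved stays moved. The work goes in short steps, each a Python script; the robot and the scene stay as the last script left them, time stands still between calls to the robot, and variables do not carry over. Pictures are saved under pics/ and viewed, at most 10 in all, crops included, and the job is handed in when it is done.

```bash
mkdir -p pics; ls; cat > h.py <<'E'
import numpy as np, cv2
from workcell import env
def cap(n,f=None):
    c=env.capture(n)
    if f: cv2.imwrite('pics/'+f,c['pixels'][:,:,::-1])
    return c
def ray(c,u,v):
    K=np.array(c['intrinsics']);k=c['k1']
    xd=np.array([(u-K[0,2])/K[0,0],(v-K[1,2])/K[1,1]]);x=xd.copy()
    for _ in range(30): x=xd/(1+k*(x@x))
    return np.array(c['eye']),np.array(c['attitude'])@np.array([x[0],-x[1],-1])
def onz(c,u,v,z):
    e,d=ray(c,u,v); return e+d*(z-e[2])/d[2]
def proj(c,p):
    K=np.array(c['intrinsics']);q=np.array(c['attitude']).T@(np.array(p)-c['eye'])
    x=np.array([q[0],-q[1]])/-q[2]; x=x*(1+c['k1']*(x@x))
    return K[:2,:2]@x+K[:2,2]
def tri(a,b):
    (e,d),(f,g)=a,b; d=d/np.linalg.norm(d);g=g/np.linalg.norm(g)
    t=np.linalg.lstsq(np.c_[d,-g],f-e,rcond=None)[0]
    p,q=e+d*t[0],f+g*t[1]; return (p+q)/2,np.linalg.norm(p-q)
E
python3 - <<'E'
from h import *
for n in('side','top'):
    c=cap(n,n+'0.png'); print(n,c['eye'],np.round(c['attitude'],3).tolist(),c['intrinsics'],c['k1'])
E
```

```text
pics
side [0.14724954 1.01370472 0.7232683 ] [[-0.932, 0.169, -0.319], [-0.361, -0.427, 0.829], [0.004, 0.888, 0.459]] [[527.94026572   0.         270.45394954]
 [  0.         527.94026572 218.11775617]
 [  0.           0.           1.        ]] -0.1833691947697225
top [ 0.50077915 -0.05588178  1.54591134] [[-0.02, 0.998, -0.064], [-1.0, -0.02, -0.001], [-0.002, 0.064, 0.998]] [[482.74852737   0.         274.38922268]
 [  0.         482.74852737 209.53903662]
 [  0.           0.           1.        ]] -0.08979060128073431
```

View pics/top0.png

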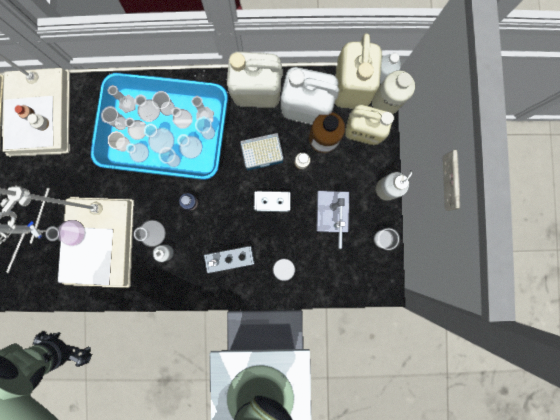

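View pics/side0.png

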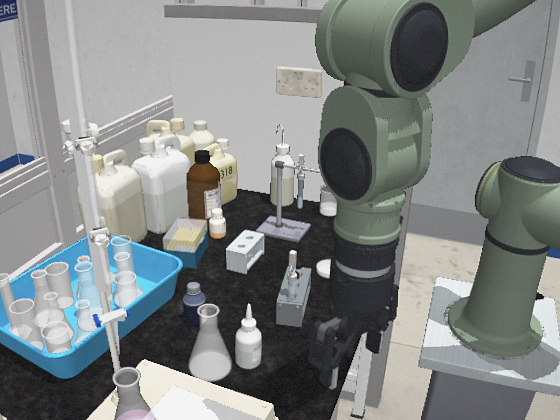

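The top view shows the rack at about (229,260), the used tube in its left hole at (213,263), the holder at (272,202) and the drain stand at (335,212), with the rod running down to (341,247). In the side view, the used tube is at (292,268), the hanging tube at (300,180) and the holder at (245,250). I'll zoom in next.

```bash
python3 - <<'E'
import cv2
a=cv2.imread('pics/top0.png');b=cv2.imread('pics/side0.png')
cv2.imwrite('pics/z1.png',cv2.resize(a[180:280,195:355],None,fx=5,fy=5,interpolation=2))
cv2.imwrite('pics/z2.png',cv2.resize(b[140:340,215:355],None,fx=3,fy=3,interpolation=2))
E
```

```text
(no output)
```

View pics/z1.png

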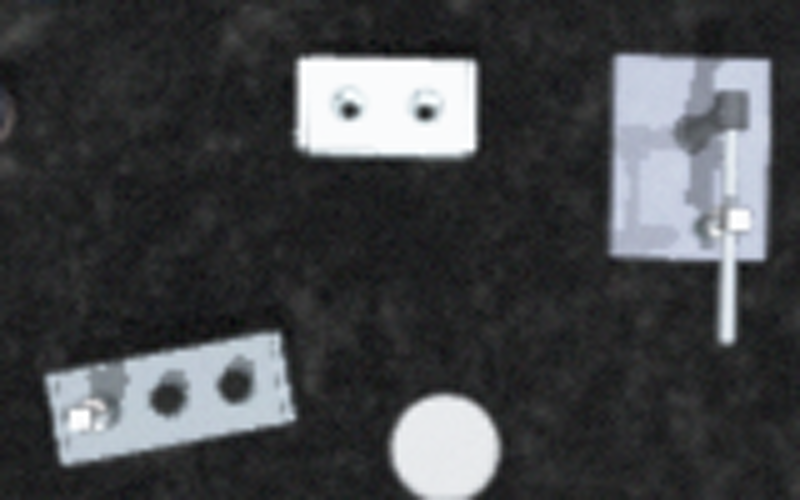

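View pics/z2.png

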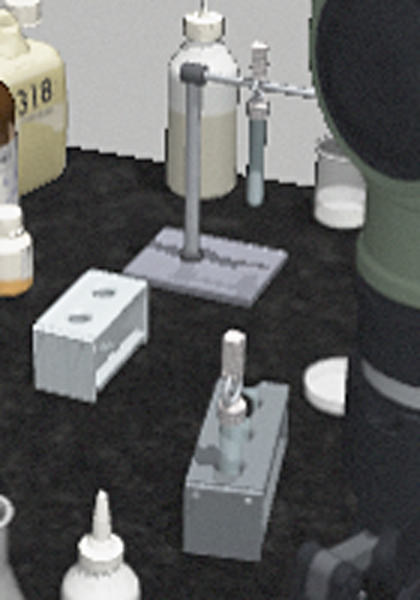

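z1 (5x, offset 195,180) shows the used grip at (79,419), rack vials at (169,397) and (235,384), holder holes at (349,103) and (426,104), fresh grip at (738,219) and rod tip at (726,345). In z2 (3x, offset 215,140) the used grip top is at (234,337) and the fresh grip top at (260,45). Now I'll measure these.

```bash
python3 - <<'E'
from h import *
t=cap('top');s=cap('side')
I=t['pixels'].astype(int); g=I.sum(2)/3
def comp(thr,seed):
    m=(g>thr).astype(np.uint8); m=cv2.morphologyEx(m,cv2.MORPH_CLOSE,np.ones((3,3)))
    n,l,st,ce=cv2.connectedComponentsWithStats(m,connectivity=4); k=l[seed[1],seed[0]]
    c=max(cv2.findContours((l==k).astype(np.uint8),0,1)[0],key=cv2.contourArea)[:,0]
    return c
for nm,thr,seed in(('rack',95,(225,263)),('holder',150,(272,195))):
    c=comp(thr,seed); P=np.array([onz(t,u,v,.06)[:2] for u,v in c])*1000
    print(nm,cv2.minAreaRect(P.astype(np.float32)),st if 0 else len(c))
Z=lambda x,y:(x/5+195-.4,y/5+180-.4)
S=lambda x,y:(x/3+215-.33,y/3+140-.33)
f=lambda a:np.round(a*1000,1)
for nm,p,z in(('used',(79.5,419),.169),('vial',(169,397),.09),('vial',(235,384),.09),('hh1',(349,103),.06),('hh0',(426,104),.06),('fresh',(738,219),.239),('rodtip',(726,345),.204),('rod far',(732,140),.204)):
    print(nm,f(onz(t,*Z(*p),z)))
print('used tri',f(tri(ray(t,*Z(79.5,419)),ray(s,*S(234,335)))[0]),f(tri(ray(t,*Z(738,219)),ray(s,*S(260,43)))[0]))
# subpixel bright centroids of grips
for nm,(u0,u1,v0,v1) in(('used',(207,215,259,268)),('fresh',(338,347,220,228))):
    w=np.clip(g[v0:v1,u0:u1]-205,0,None); yy,xx=np.mgrid[v0:v1,u0:u1]; c=((w*xx).sum()/w.sum(),(w*yy).sum()/w.sum())
    print(nm,c,f(onz(t,*c,.169 if nm=='used' else .239))); print(g[v0:v1,u0:u1].astype(int))
# rod per row
for v in range(230,250,3): print(v,g[v,336:346].astype(int))
for nm,p in(('uhole side',(212,460)),('hh1',(80,318)),('hh0',(104,294))): print(nm,f(onz(s,*S(*p),.06)))
E
```

```text
rack ((445.92205810546875, 89.38414001464844), (58.21286392211914, 147.05616760253906), 9.76750659942627) 126
holder ((624.0619506835938, -46.24457931518555), (108.2114486694336, 58.8819694519043), 88.8149642944336) 102
used [439.  130.2 169. ]
vial [447.7  86.7  90. ]
vial [454.8  46.8  90. ]
hh1 [625.4 -24.4  60. ]
hh0 [623.8 -71.9  60. ]
fresh [ 543.  -237.9  239. ]
rodtip [ 474.3 -234.1  204. ]
rod far [ 588.3 -240.7  204. ]
used tri [438.7 130.4 166.8] [ 543.1 -238.2  236.8]
used (np.float64(210.64523697794462), np.float64(263.46691694040356)) [438.8 129.8 169. ]
[[201 201 199 195 183 173 140 139]
 [197 195 190 178 179 208 214 205]
 [183 175 178 170 176 182 164 187]
 [160 164 243 249 249 244 152 147]
 [152 165 246 251 251 248 160 171]
 [175 193 248 250 250 246 181 211]
 [198 212 243 246 233 224 179 237]
 [197 195 208 208 184 188 188 194]
 [191 169 197 203 200 200 199 200]]
fresh (np.float64(342.44527054935975), np.float64(223.72077653862038)) [ 542.1 -238.5  239. ]
[[196 168 161 180 184 204 207 212 210]
 [177 143 157 189 193 202 194 207 211]
 [172 140 178 245 248 248 239 195 208]
 [151 126 182 249 251 250 245 206 210]
 [175 129 189 249 251 250 246 216 208]
 [171 129 190 246 248 248 241 205 208]
 [232 185 195 194 169 181 191 207 207]
 [190 179 225 223 176 204 208 208 207]]
230 [202 204 199 193 228 226 202 209 207 211]
233 [ 31  31  64 153 224 208  92  33  32  37]
236 [ 28  42  77 161 229 206  86  34  35  33]
239 [ 33  35  84 174 230 201  85  53  58  52]
242 [ 31  39  93 181 230 199  79  40  37  34]
245 [ 39  47 103 191 232 193  76  33  33  28]
248 [ 38  45  74 131 159 117  54  35  39  31]
uhole side [451.8 131.7  60. ]
hh1 [622.  -18.2  60. ]
hh0 [619.5 -62.8  60. ]
```

```bash
cat >> h.py <<'E'
def R(a):  # tool down, closing axis y at angle a (rad) from world +y
    y=np.array([-np.sin(a),np.cos(a),0]);z=np.array([0,0,-1.]);return np.c_[np.cross(y,z),y,z]
def st(m=''):
    q=env.read_state();print(m,'t',round(q['time'],2),'p',np.round(q['position'],4),'F',np.round(q['wrist_force'],1),'M',np.round(q['torque'],2),'gap',round(q['finger_gap'],3),'gf',round(q['grip_force'],1),'q',np.round(q['joint_pos'],2));return q
E
python3 - <<'E'
from h import *
q=st(); print(np.round(q['tool_rot'],2).tolist())
for a in(np.radians(9.8),np.radians(9.8)+np.pi):
  for p in([.4385,.130,.3],[.4385,.130,.136]): print(a,env.inverse_kinematics(p,R(a)))
for a in(-.055,np.pi-.055):
    for p in([.5425,-.238,.207],[.43,-.23,.3]):print(a,env.inverse_kinematics(p,R(a)))
E
```

```text
t 0.2 p [0.232  0.4983 0.2308] F [-0.4  0.2  0.3] M [ 0.02  0.01 -0.02] gap 0.999 gf 0.0 q [ 1.    0.33 -0.19  1.05  0.    1.44]
[[-0.91, 0.42, -0.0], [0.42, 0.91, -0.0], [0.0, -0.0, -1.0]]
0.1710422666954443 [ 0.12658598  0.11262638 -0.29035768  1.16781226  0.         -0.04445628]
0.1710422666954443 [ 0.12658598  0.25237796 -0.56584323  0.75257514  0.         -0.04445628]
3.3126349202852374 [ 0.12658598  0.11262638 -0.29035768  1.16781226  0.          3.09713637]
3.3126349202852374 [ 0.12658598  0.25237796 -0.56584323  0.75257514  0.          3.09713637]
-0.055 [-0.53798534  0.42064323 -0.11550706  1.03464603  0.         -0.48298534]
-0.055 [-0.64267129  0.17098383 -0.22124547  1.17856703  0.         -0.58767129]
3.086592653589793 [-0.53798534  0.42064323 -0.11550706  1.03464603  0.          2.65860731]
3.086592653589793 [-0.64267129  0.17098383 -0.22124547  1.17856703  0.          2.55392137]
```

```bash
python3 - <<'E'
from h import *
a=np.radians(9.8)
env.move_linear([.232,.498,.32],max_speed=.2)
env.movep([.4388,.130,.25],R(a))
env.gripper_to(.6)
st()
print(env.move_linear([.4388,.130,.136],max_speed=.12,contact_N=6)); st()
env.gripper_to(0); st('grip')
env.move_linear([.4388,.130,.156],max_speed=.08);st('lift20')
env.move_linear([.4388,.130,.270],max_speed=.15);st('up')
cap('top','t2.png');cap('side','s2.png')
E
```

```text
t 2.8 p [0.4388 0.1303 0.25  ] F [-0.2 -0.5 -0.3] M [ 0.07 -0.04  0.03] gap 0.601 gf 0.0 q [ 0.13  0.14 -0.39  1.04  0.   -0.04]
False
 t 3.9 p [0.4394 0.1301 0.1366] F [ 0.  -0.  -0.8] M [-0.02  0.02 -0.05] gap 0.6 gf 0.0 q [ 0.13  0.25 -0.56  0.75 -0.   -0.04]
grip t 4.34 p [0.4393 0.1298 0.1364] F [-0.7 -1.5  2.6] M [-0.3  -0.09  0.03] gap 0.143 gf 58.4 q [ 0.13  0.25 -0.56  0.75 -0.   -0.04]
lift20 t 4.74 p [0.4388 0.1301 0.1561] F [1.3 0.  0.3] M [-0.02 -0.   -0.  ] gap 0.14 gf 58.4 q [ 0.13  0.23 -0.54  0.8   0.   -0.04]
up t 5.65 p [0.4382 0.13   0.269 ] F [ 0.2  1.6 -0.3] M [-0.04 -0.   -0.  ] gap 0.145 gf 58.4 q [ 0.13  0.13 -0.35  1.09  0.   -0.04]
```

View pics/s2.png

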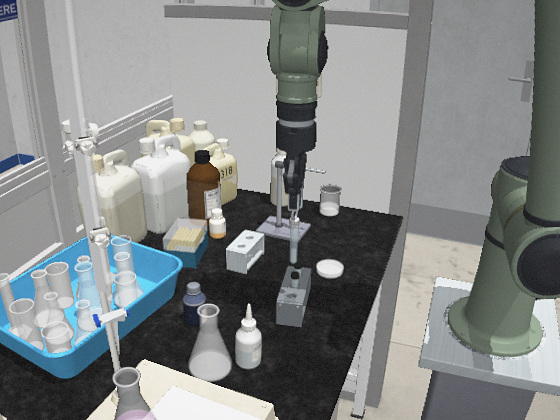

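The used tube is held upright in the gripper, foot at about (294,262). I'll hover it over holder hole 1 and check the fit.

```bash
python3 - <<'E'
from h import *
a=np.radians(1.2)
env.movep([.6248,-.0233,.27],R(a)); env.move_linear([.6248,-.0233,.20],max_speed=.15); st()
s=cap('side');z=.2-.1264
for n,p in(('foot',(.6248,-.0233,z)),('hh1',(.6248,-.0233,.06)),('hh0',(.6237,-.071,.06))): print(n,proj(s,p))
I=s['pixels'][205:285,205:305,::-1]
cv2.imwrite('pics/z3.png',cv2.resize(I,None,fx=7,fy=7,interpolation=2))
E
```

```text
t 7.32 p [ 0.6249 -0.0226  0.2011] F [ 0.2  0.3 -0.1] M [-0.01  0.01  0.01] gap 0.145 gf 58.3 q [-0.15  0.48 -0.03  1.06  0.   -0.18]
foot [241.01727327 239.77238539]
hh1 [241.13908338 244.50607615]
hh0 [249.07964719 235.90712884]
```

View pics/z3.png

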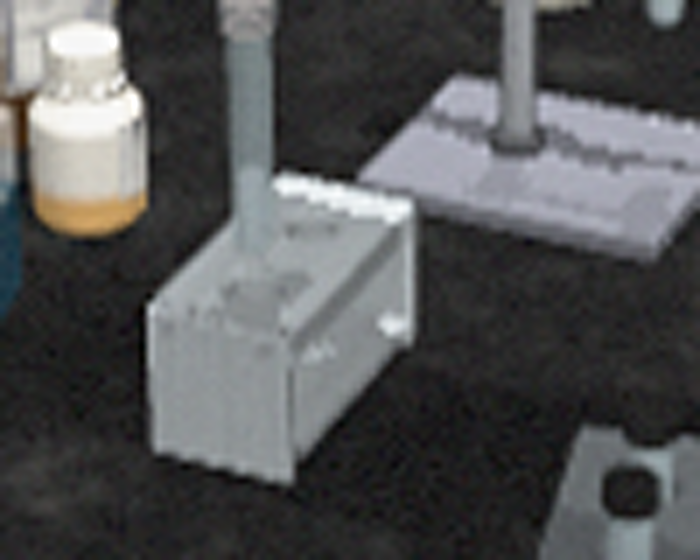

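The foot is seen at about (241,241), right over the holder's near hole at (241.5,247); that agrees with the prediction. Lowering with contact detection.

```bash
python3 - <<'E'
from h import *
st('0')
for z in (.180,.165,.150,.140):
    c=env.move_linear([.6248,-.0233,z],max_speed=.08,contact_N=7); q=st(c)
    if c: break
cap('side','s4.png');cap('top','t4.png')
E
```

```text
0 t 7.37 p [ 0.6254 -0.0229  0.2016] F [ 0.5 -0.2  0.4] M [0.04 0.01 0.04] gap 0.143 gf 58.3 q [-0.15  0.48 -0.03  1.06  0.   -0.18]
False t 7.77 p [ 0.6248 -0.0235  0.1799] F [ 0.3 -0.8 -0.3] M [-0.14 -0.13 -0.  ] gap 0.147 gf 58.4 q [-0.16  0.5  -0.06  1.01 -0.   -0.18]
False t 8.1 p [ 0.6247 -0.0235  0.1647] F [ 1.1 -0.8 -1.7] M [-0.31 -0.27  0.  ] gap 0.142 gf 58.4 q [-0.16  0.51 -0.08  0.98 -0.   -0.18]
False t 8.43 p [ 0.6247 -0.0235  0.1496] F [ 1.6 -1.9 -1.3] M [-0.49 -0.28  0.  ] gap 0.139 gf 58.5 q [-0.16  0.52 -0.1   0.95 -0.   -0.18]
False t 8.71 p [ 0.6247 -0.0235  0.1397] F [ 1.1 -2.3 -1.9] M [-0.53 -0.36 -0.01] gap 0.143 gf 58.6 q [-0.16  0.53 -0.11  0.92 -0.   -0.18]
```

```bash
python3 - <<'E'
from h import *
c=env.move_linear([.6250,-.0240,.132],max_speed=.04,contact_N=6); q=st(c)
p=q['position']
env.gripper_to(.5); st('open')
env.move_linear([p[0],p[1],.27],max_speed=.2); st()
t=cap('top','t5.png'); s=cap('side','s5.png')
a=t['pixels'][180:280,195:355,::-1];b=s['pixels'][140:300,215:355,::-1]
cv2.imwrite('pics/z5.png',np.hstack([cv2.resize(b,(490,560)),]))
E
```

```text
True t 9.02 p [ 0.6258 -0.024   0.1367] F [ 0.1 -2.   2.3] M [-0.3  -0.03  0.01] gap 0.145 gf 58.7 q [-0.16  0.54 -0.12  0.92 -0.   -0.18]
open t 9.42 p [ 0.6252 -0.0241  0.136 ] F [-0.1 -0.1  0.3] M [0.03 0.02 0.04] gap 0.499 gf 0.0 q [-0.16  0.54 -0.12  0.92 -0.   -0.18]
 t 10.23 p [ 0.6252 -0.0239  0.2688] F [ 0.1  0.2 -0.8] M [-0.01  0.   -0.03] gap 0.504 gf 0.0 q [-0.16  0.45  0.09  1.21 -0.   -0.18]
```

View pics/z5.png

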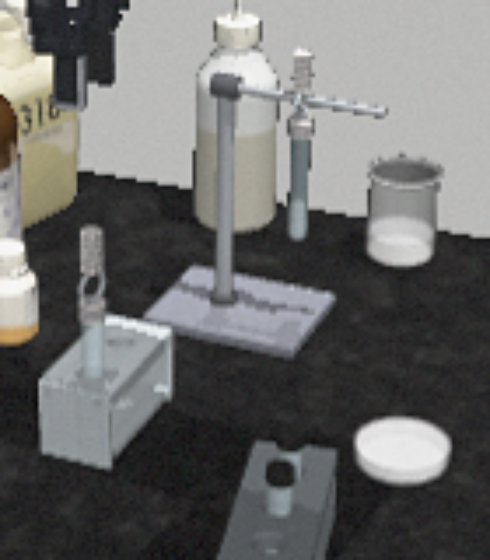

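The used tube stands fully down in the holder's near hole, crop (92,300), released. Next is the drained tube.

```bash
python3 - <<'E'
from h import *
rot=R(-.057); u=np.array([.998,-.058,0])
P=np.array([.5425,-.2382,.209])
env.movep(P+[0,0,.08],rot)
print(env.move_linear(P,max_speed=.12,contact_N=6)); st()
env.gripper_to(0); st('grip')
env.move_linear(P+[0,0,.005],max_speed=.04); st('raised'); env.hold(.3); st()
s=cap('side','s6.png')
I=s['pixels'][130:230,250:350,::-1]; cv2.imwrite('pics/z6.png',cv2.resize(I,None,fx=6,fy=6,interpolation=2))
E
```

```text
False
 t 12.07 p [ 0.5431 -0.238   0.2096] F [-0.  -0.3 -0.3] M [-0.03 -0.02 -0.  ] gap 0.501 gf 0.0 q [-0.54  0.42 -0.11  1.04  0.   -0.48]
grip t 12.45 p [ 0.5431 -0.2391  0.21  ] F [-0.3 -1.8  3.8] M [-0.39 -0.01  0.03] gap 0.125 gf 59.3 q [-0.54  0.42 -0.11  1.04 -0.   -0.48]
raised t 12.72 p [ 0.5424 -0.238   0.214 ] F [ 0.4  0.5 -0.8] M [-0.01  0.03  0.04] gap 0.124 gf 58.9 q [-0.54  0.42 -0.1   1.05  0.   -0.48]
 t 13.03 p [ 0.5424 -0.2381  0.2137] F [ 0.2 -0.9 -0.4] M [-0.02 -0.02  0.03] gap 0.132 gf 58.9 q [-0.54  0.42 -0.1   1.05  0.   -0.48]
```

View pics/z6.png

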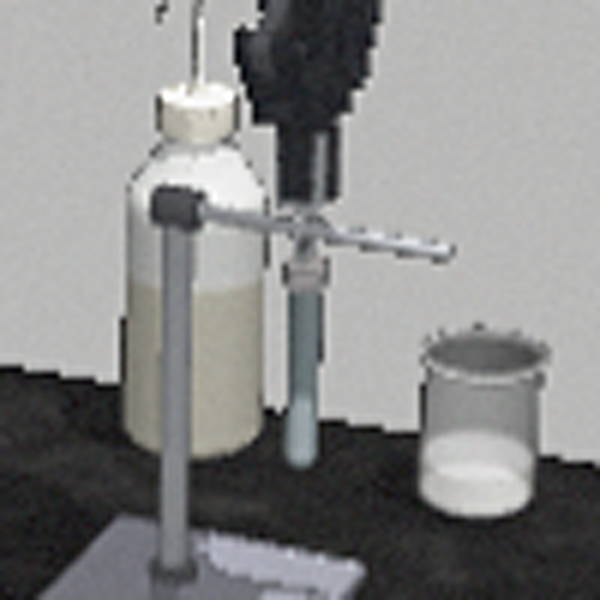

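The tube is gripped upright with the rod through its eye, at about (308,225). Sliding it off now.

```bash
python3 - <<'E'
from h import *
u=np.array([.998,-.058,0]); P=np.array([.5425,-.2382,.214])
c=env.move_linear(P-.06*u,max_speed=.12,contact_N=6); st(c)
if not c:
    c=env.move_linear(P-.115*u,max_speed=.12,contact_N=6); st(c)
    if not c:
        env.move_linear(P-.115*u+[0,0,.06],max_speed=.15)
        env.movep([.4388,.1302,.275],R(np.radians(9.8))); st()
        env.move_linear([.4388,.1302,.205],max_speed=.15); st()
        t=cap('top','t7.png'); s=cap('side','s7.png'); print(proj(s,(.4388,.1302,.205-.129)),proj(s,(.4388,.1302,.06)))
        I=s['pixels'][220:340,230:360,::-1]; cv2.imwrite('pics/z7.png',cv2.resize(I,None,fx=5,fy=5,interpolation=2))
E
```

```text
False t 13.72 p [ 0.4832 -0.235   0.2143] F [-0.3 -0.1  0.2] M [-0.03 -0.05  0.  ] gap 0.127 gf 58.9 q [-0.59  0.31 -0.26  1.    0.   -0.53]
False t 14.33 p [ 0.4285 -0.2319  0.2143] F [ 0.1 -0.7 -0.5] M [ 0.01 -0.01  0.05] gap 0.128 gf 58.9 q [-0.65  0.22 -0.38  0.97  0.   -0.59]
 t 16.24 p [0.439  0.1295 0.2747] F [0.4 0.6 0.3] M [ 0.01 -0.03 -0.  ] gap 0.124 gf 58.8 q [ 0.13  0.13 -0.34  1.11 -0.   -0.04]
 t 16.86 p [0.4393 0.1297 0.2054] F [ 0.2 -0.5 -0.6] M [ 0.03  0.05 -0.01] gap 0.13 gf 58.8 q [ 0.13  0.18 -0.46  0.93 -0.   -0.04]
[291.46190509 287.77591625] [291.28289659 293.89576864]
```

View pics/z7.png

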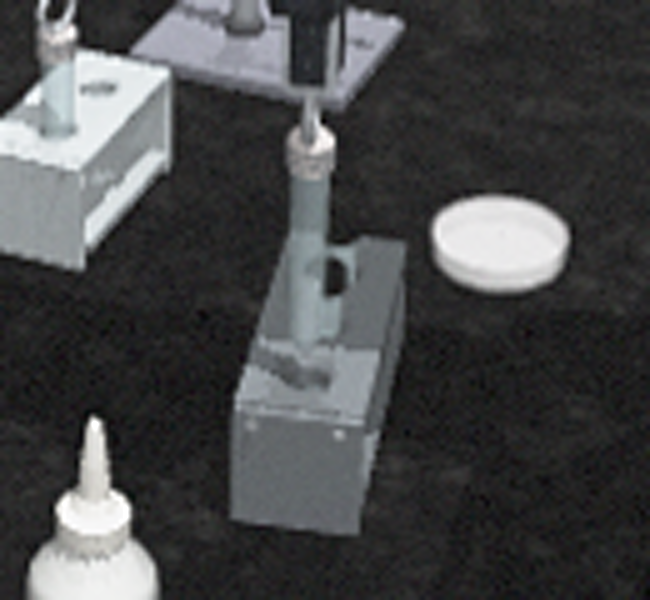

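The tube is upright, with its foot at (292,288.5) over the free hole at (292,294). Lowering.

```bash
python3 - <<'E'
from h import *
c=False
for z in (.185,.170,.155,.145):
    c=env.move_linear([.4390,.1304,z],max_speed=.08,contact_N=7); st(c)
    if c: break
if not c:
    c=env.move_linear([.4390,.1304,.133],max_speed=.04,contact_N=6); st(c)
E
```

```text
False t 17.36 p [0.4389 0.1304 0.1851] F [-0.3  0.  -0.1] M [-0.03  0.    0.01] gap 0.124 gf 58.8 q [ 0.13  0.2  -0.49  0.88 -0.   -0.04]
False t 17.69 p [0.4389 0.1305 0.1701] F [-0.2 -0.2  0.9] M [-0.03 -0.03 -0.03] gap 0.13 gf 58.8 q [ 0.13  0.21 -0.52  0.84  0.   -0.04]
False t 18.02 p [0.4391 0.1305 0.1551] F [ 0.1 -0.8 -1.1] M [-0.04  0.08  0.01] gap 0.127 gf 58.8 q [ 0.13  0.23 -0.54  0.8   0.   -0.04]
False t 18.3 p [0.439  0.1305 0.145 ] F [ 0.4  0.5 -1.4] M [-0.11  0.05 -0.01] gap 0.121 gf 58.8 q [ 0.13  0.24 -0.55  0.78  0.   -0.04]
True t 18.55 p [0.4394 0.1301 0.1398] F [-1.5 -0.9  3.7] M [-0.25  0.34  0.03] gap 0.125 gf 59.4 q [ 0.13  0.25 -0.56  0.76 -0.   -0.04]
```

Contact came at 0.1398, where the seat was expected (0.139). Releasing and retreating.

```bash
python3 - <<'E'
from h import *
p=env.read_state()['position']
env.gripper_to(.5)
env.move_linear([p[0],p[1],.30],max_speed=.2); env.movep([.35,-.1,.35],R(0)); env.hold(.3); st()
t=cap('top','t8.png'); s=cap('side','s8.png')
a=cv2.resize(t['pixels'][180:280,195:355,::-1],(480,300));b=cv2.resize(s['pixels'][190:340,215:355,::-1],(280,300))
cv2.imwrite('pics/z8.png',np.hstack([a,b]))
E
```

```text
t 21.2 p [ 0.3503 -0.0993  0.3498] F [-0.2 -0.1 -0.3] M [ 0.   -0.01 -0.  ] gap 0.497 gf 0.0 q [-0.48 -0.09 -0.37  1.29  0.   -0.48]
```

View pics/z8.png

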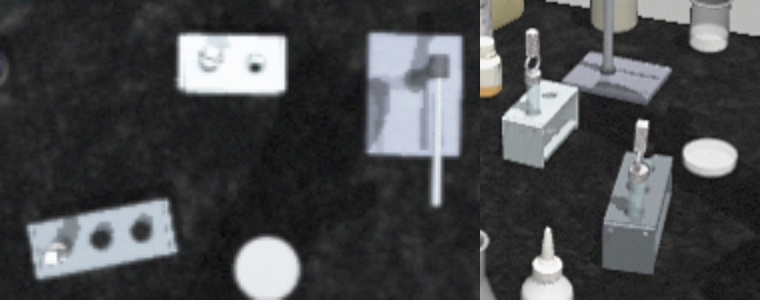

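Both tubes stand upright and fully down, at (210,58) and (52,257) in the top half of the picture. The rod is empty and the vials haven't moved.

```bash
python3 -c "
from h import *
print(env.close_job())"
```

```text
the job is handed in; nothing more can be done
None
```

The job is handed in at about 21 s of the 54 s, with no verdict returned: the last pictures show the used tube upright and released in holder hole 1, the drained one in the freed rack hole (hole 2), and the vials where they stood.

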